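# Set the drip station and dock the bar tools

## Robot

A 6-joint arm with a two-finger parallel gripper is mounted at the origin on a cart in front of the work surface, level with it; the furniture and walls round the work are solid. World frame = base frame: x ahead of the robot, y to its left, z up, the work surface at z = 0. Lengths are in m, angles in rad, forces in N, time in s.
With the tool pointing down it reaches from about 0.425 to 0.95 m from the base axis. Payload 3.5 kg.
Tool frame: the origin (TCP) lies midway between the tips of the shut fingers; the grasp point (between the pads) lies 19 mm behind it; z points along the fingers, y is the line along which they close (so a half turn about z gives the same grasp; the last joint's range is limited). The gripper opens to 85 mm and grips with 20 to 120 N. Pads are 22 mm wide; open, the fingers measure 114 mm over their backs; the gripper's body (76 mm by 85 mm) begins 54 mm behind the grasp point. The pads swing forward as they close: fully open they stand 13 mm farther back than shut.
Start: joints at [-1.325, 0.286, 1.577, -0, 1.279, -0.15], TCP at [0.26, -0.623, 0.231] pointing down, gripper open.
Joint ranges: [-2.77, 2.77], [-0.9, 2.22], [0.21, 2.48], [-1.53, 4.67], [0.24, 2.81], [-2.84, 2.84]. Speed limits (rad/s): [2.79, 2.79, 3.14, 3.14, 3.14, 3.14].

## Interface

Orientations are given as a unit quaternion [x, y, z, w].
In Python, from bench import read_state, optics, robot gives the robot as it stands. The module is installed in compiled form; this text tells all that it offers.
- The arm moves only by the shell command python3 -m creep 'ROWS' [OPENING]. ROWS is JSON, a list of rows, each a list of 4 numbers: the shift along the tool's x, y, z each as a share of 15 cm, from -1 to 1, then the turn about the tool's z as a share of 90 degrees, from -1 to 1. In form: [[dx, dy, dz, twist], ...]. A call has 1 to 20 rows; each row is the pose to reach, as a shift and turn from the pose commanded when the call began, along the tool's axes at that moment; what a row does not reach only later rows make up. A row lasts 1/10 s, in which the tool goes at most 50 mm and 8.59 degrees, less where a joint would pass 70% of its speed; a pose out of reach is approached as far as the arm can. A call with a number of a shift or a turn outside -1 to 1 is refused whole. A call with a gripper value outside its range is refused whole. OPENING is the opening, from -1 (shut) to 1 (fully open), so that 0 is half open, set as the call begins (- or left out, the last holds). The fingers move at their own pace and stop on an object; the grip force is fixed at half the most. Time passes only in rows, so rows that repeat a pose let the fingers close. It gives the time, the measured TCP pose, the force, the opening and the grip force at its end, in the units of the state.
- read_state(): the state, without advancing time (a new reading comes with each control period).
- optics.capture(name): name is "scene" or "top" or "wrist"; returns a dict with "pixels" (420x560x3 uint8, red, green, blue), "vertical_fov" (degrees; the focal length in pixels is half the picture's height over the tangent of half this angle, whatever the lens; pixels are square), "cx", "cy" (the principal point, pixels), "camera_from_world" (4x4, takes a point from world to camera coordinates). Camera axes: x right, y down, z forward; pixel columns grow to the right and rows downward; lengths in m; the calibration is good to about 2 mm. A picture is of the moment at which its call begins. There is no depth.
- robot.finish_job(): hands the job in; it is judged then, once.
The state is a dict: "t": time; "joint_pos": joint angles; "dq": joint speeds; "tau": joint torques, N m; "tcp_pos": TCP position; "orientation": TCP orientation; "force": force on the tool from outside, world axes, zero at the start; "moment": the same for the moment, N m; "grip_width": finger opening in m; "finger_force": force on a finger pad.
Only numpy, scipy, OpenCV 4.12 (cv2) and the standard library are available. Lean on these libraries where they do the work, as an engineer would, in place of code of your own. Each camera call takes 0.05 s, during which the arm holds its last target. There are 200 camera calls.

## Task

Put the brew bar back in order between two brews. Lay the steel grate fully home on the black drip tray, its fins down between the tray's baffles and its long side along the tray's, and then stand the tasting cup, which still holds some coffee and must not be tipped, upright in the middle of the grate. Seat the tamper and the steel dosing cup upright, each down in the wooden dock whose round well fits it (the wide well for the tamper, the narrow one for the dosing cup), let go of everything and leave the kitchen timer where it stands.

Things in the scene. Friction and masses are not known exactly. Their poses are not given: they have to be found in the camera images.
- drip_grate: Loose steel grate, 0.28 kg: slatted deck 130 (x) x 66 (y) mm, z 18 to 26 mm, on six cross fins at x = -50, -30, -10, 10, 30, 50 mm, each 4 mm thick, y -17 to 17 mm, z 0 to 18 mm, on which it stands. Origin: centre of the fins' lower edges; x along its length, z up. Same after a half turn. Grasp across the 66 mm width by the deck's long edges. Home: its origin 14 mm above the tray's, deck top 40 mm up.
- drip_tray: Fixed black trough 136 (x) x 54 (y) x 32 mm high, walls 4 mm, floor at z 6 mm; the grate's long edges overhang it by 6 mm each side. Five baffles 4 mm thick across it, wall to wall, at x = -40, -20, 0, 20, 40 mm, up to z 27 mm; a 10 mm pull lip on its -x end; the grate's fins go between and outside them, 6 mm to spare each way, and its deck rests on the rim. Origin: centre of the underside; x along its length, z up.
- tasting_cup: Tasting cup of cream-white stoneware, loose, 0.13 kg, a rest of dark coffee inside, no handle: 68 mm across at the rim, tapering to 52 mm across at the foot, 62 mm high. Origin at the centre of its underside, z up. Grasp it across the wall near the rim. On the seated grate its foot stands 26 mm above the grate's origin.
- tamper: Tamper, loose, about 0.42 kg: a steel disc 58 mm across (z = 0 to 26 mm) with a wooden grip on top, 32 mm across at its thickest, to z = 86 mm. Origin at the centre of its underside, z up. Grasp the grip at z of about 65 mm.
- dosing_cup: Dosing cup of brushed steel, loose, 0.11 kg, open at the top, no handle: 54 mm across at the rim, tapering to 40 mm across at the foot, 69 mm high. Origin at the centre of its underside, z up. Grasp it across the wall near the rim.
- tamper_dock: Tamper dock, fixed: the larger of the two round wooden blocks, 90 mm across and 22 mm high, with a round well 66 mm across and 12 mm deep in the middle of its top (for the tamper's 58 mm disc). Origin at the centre of its underside, z up; the well's floor is at z = 10 mm.
- cup_dock: Dosing cup dock, fixed: the smaller of the two round wooden blocks, 75 mm across and 22 mm high, with a round well 53 mm across and 12 mm deep in the middle of its top (for the foot of the dosing cup). Origin at the centre of its underside, z up; the well's floor is at z = 10 mm.
- timer: Kitchen timer, loose, a round white body 58 mm across and 22 mm high with a bar-shaped grip on top to 39 mm. It stands among the other things and is to be left alone. Origin at the centre of its underside, z up.

How it is judged:
On the way, in this order (a step that is already met when the one before it is completed fails the run):
1. the grate lies home on the drip tray, fins between the baffles (horizontal distance between drip_grate and drip_tray below 0.012 m and z of drip_grate in the frame of drip_tray between 0.0105 and 0.0175 m and angle between drip_grate's own z axis and vertical below 0.05 rad and angle between the x axis of drip_grate and the x axis of drip_tray, either way round below 0.15 rad), for 0.2 s.
2. the tasting cup stands in the middle of the seated grate (all of step 1 and horizontal distance between tasting_cup and drip_grate below 0.015 m and z of tasting_cup in the frame of drip_grate between 0.022 and 0.03 m and angle between tasting_cup's own z axis and vertical below 0.1 rad), for 0.2 s.
At the end, for the whole second after the job is handed in: Grate level and home (14 mm +-3.5 above tray origin, centre within 12 mm, axes within 0.15 rad); tasting cup on it within 15 mm of its centre; tamper and dosing cup on the floors of their wells (height 3 mm, centre 10 mm); all upright within 0.1 rad, at rest; timer moved under 30 mm (all of step 2 and linear speed of each of drip_grate, tasting_cup, tamper, dosing_cup below 0.02 m/s and angular speed of each of drip_grate, tasting_cup, tamper, dosing_cup below 0.2 rad/s and horizontal distance between tamper and tamper_dock below 0.01 m and z of tamper in the frame of tamper_dock between 0.007 and 0.013 m and angle between each of tamper, dosing_cup's own z axis and vertical below 0.1 rad and horizontal distance between dosing_cup and cup_dock below 0.01 m and z of dosing_cup in the frame of cup_dock between 0.007 and 0.013 m and distance of timer from where it was at the start of the episode below 0.03 m); the robot touches nothing.
It fails at once if the tasting cup is tipped (leans by more than 0.5 rad) (angle between tasting_cup's own z axis and vertical above 0.5 rad).
It fails at once if the timer is knocked or carried away (moved by 30 mm or more) (distance of timer from where it was at the start of the episode above 0.03 m).
It also fails if it takes over 109 s, if anything falls off the work surface, if the arm or the gripper's body presses on something with over 40 N, if the wrist force passes 120 N, or if a joint passes its speed limit or range.

## Working session

There is one attempt and no reset: what is moved stays moved. The work goes in short steps, Python scripts to look and compute and a shell command to move; the robot and the scene stay as the last step left them, time stands still between calls to the robot, and variables do not carry over. Pictures are saved under pics/ and viewed, at most 14 in all, crops included, and the job is handed in when it is done.

```bash
mkdir -p pics
cat > h.py <<'E'
import numpy as np, cv2
from bench import read_state, optics, robot
def shot(name, fn=None):
    c=optics.capture(name)
    if fn: cv2.imwrite('pics/'+fn, c['pixels'][:,:,::-1])
    return c
def cal(c):
    f=c['pixels'].shape[0]/2/np.tan(np.radians(c['vertical_fov'])/2)
    return f,c['cx'],c['cy'],np.array(c['camera_from_world'])
def ray(c,u,v,z):
    f,cx,cy,T=cal(c); R=T[:3,:3]; o=-R.T@T[:3,3]
    d=R.T@np.array([(u-cx)/f,(v-cy)/f,1]); return o+d*(z-o[2])/d[2]
def proj(c,P):
    f,cx,cy,T=cal(c); p=T[:3,:3]@np.asarray(P,float)+T[:3,3]; return np.array([cx+f*p[0]/p[2],cy+f*p[1]/p[2]])
E
python3 - <<'E'
from h import *
import pickle
np.set_printoptions(precision=4,suppress=True)
for n in ['scene','top','wrist']:
    c=shot(n,n+'0.png'); pickle.dump(c,open(n+'0.pkl','wb')); print(n,c['vertical_fov'],c['cx'],c['cy']);print(np.array(c['camera_from_world']))
print(read_state())
E
```

```text
scene 49.67687241583933 281.03589833499854 213.6794926395368
[[-0.5746 -0.8184  0.0037  0.4514]
 [-0.553   0.3849 -0.7389  0.2345]
 [ 0.6033 -0.4267 -0.6738  0.6988]
 [ 0.      0.      0.      1.    ]]
top 57.197464274395635 279.00755769224025 214.68095469744577
[[ 0.1071 -0.9942  0.0024  0.1337]
 [-0.9666 -0.1047 -0.234   0.5282]
 [ 0.2329  0.0227 -0.9722  0.7481]
 [ 0.      0.      0.      1.    ]]
wrist 71.96524915773841 278.75376822553335 206.69215484843974
[[ 0.3845 -0.9231 -0.0026 -0.6726]
 [-0.8882 -0.3707  0.2713 -0.0346]
 [-0.2514 -0.102  -0.9625  0.3791]
 [ 0.      0.      0.      1.    ]]
{'t': 0.15, 'joint_pos': array([-1.325 ,  0.287 ,  1.5779,  0.    ,  1.2786, -0.15  ]), 'dq': array([ 0.0019, -0.0029, -0.0039, -0.0015,  0.0014, -0.0008]), 'tau': array([  0.001 , -40.6596, -29.3144,  -0.0002,   0.0039,  -0.    ]), 'tcp_pos': array([ 0.2601, -0.6223,  0.2302]), 'orientation': array([ 0.9805,  0.1966, -0.    , -0.0009]), 'force': array([ 1.1562, -0.5852, -0.3269]), 'moment': array([ 0.0581,  0.0603, -0.0406]), 'finger_force': 0.0, 'grip_width': 0.08525935926005473}
```

View pics/top0.png

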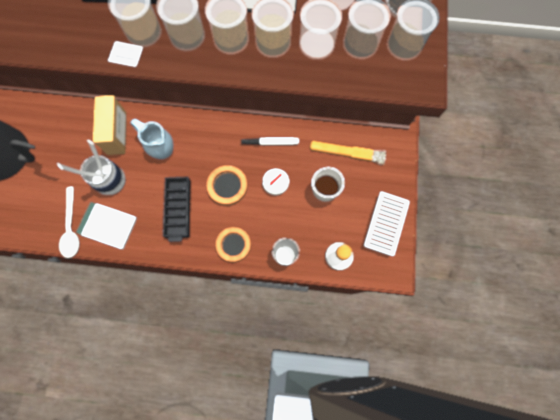

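View pics/scene0.png

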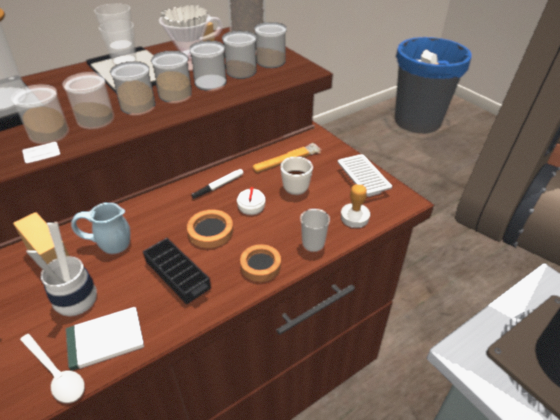

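The top view shows the tray at about (177,208), the wide dock (227,184), narrow dock (233,244), timer (276,181), cup (327,184), grate (387,223), dosing cup (285,252) and tamper (340,256). Next I'll zoom in to get exact pixels.

Run:
```python
import cv2
a=cv2.imread('pics/top0.png')[150:280,150:420]
cv2.imwrite('pics/topz.png',cv2.resize(a,None,fx=2.95,fy=2.95,interpolation=cv2.INTER_CUBIC))
```

```text
(no output)
```

View pics/topz.png

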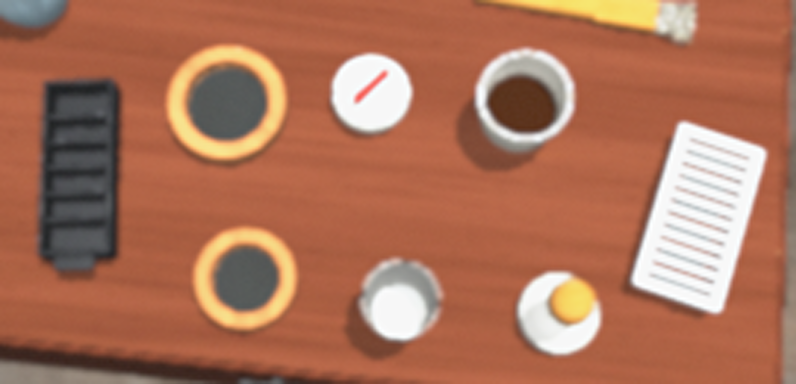

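Zoom: tray corners are about (46,82)…(40,258) with the lip at the bottom. Grate corners are (680,121), (767,150), (720,314) and (630,286). The docks are at (227,102) and (245,278), the cup rim at (525,97), the dosing rim at (401,299) and the tamper disc at (559,313).

```bash
python3 - <<'E'
from h import *
import pickle
np.set_printoptions(precision=4,suppress=True)
c=pickle.load(open('top0.pkl','rb'));s=pickle.load(open('scene0.pkl','rb'))
def W(U,V,z): return ray(c,(U+.5)/2.95-.5+150,(V+.5)/2.95-.5+150,z)
for n,u,v,z in [('cup',525,97,.062),('dose',401,299,.069),('tampdisc',559,313,.026),('tamptop',573,301,.083),('bigdock',227,102,.022),('smalldock',245,278,.022),('timer',371,93,.022)]:
    w=W(u,v,z); print(n,w,'scene',proj(s,w))
for n,q,z in [('grate',[(680,121),(767,150),(720,314),(630,286)],.026),('tray',[(46,82),(117,80),(115,257),(40,258)],.032)]:
    P=np.array([W(a,b,z) for a,b in q]); print(n,P.mean(0),'scene',proj(s,P.mean(0)))
    d=(P[0]+P[1]-P[2]-P[3])/2; print('len',np.hypot(*d[:2]),'yaw',np.degrees(np.arctan2(d[1],d[0])),'wid',np.linalg.norm((P[1]+P[2]-P[0]-P[3])/2), 'corners scene',[proj(s,p).round(1) for p in P])
E
python3 - <<'E'
import cv2
a=cv2.imread('pics/scene0.png')[140:310,140:410]
cv2.imwrite('pics/scenez.png',cv2.resize(a,None,fx=2.95,fy=2.95,interpolation=cv2.INTER_CUBIC))
E
```

```text
cup [0.5928 0.0934 0.062 ] scene [297.1124 165.6202]
dose [0.4349 0.168  0.069 ] scene [315.6346 217.7878]
tampdisc [0.4432 0.0524 0.026 ] scene [356.4222 208.9191]
tamptop [0.4441 0.0517 0.083 ] scene [359.7648 186.8585]
bigdock [0.578  0.3156 0.022 ] scene [210.8323 223.8086]
smalldock [0.4448 0.2836 0.022 ] scene [261.2769 258.096 ]
timer [0.5971 0.207  0.022 ] scene [252.0777 198.3472]
grate [ 0.5264 -0.0464  0.026 ] scene [364.3076 171.9351]
len 0.1326610918306174 yaw -13.334699398855758 wid 0.06790763625688308 corners scene [array([337.3, 159.1]), array([363. , 152.9]), array([393. , 185.5]), array([366.1, 193.4])]
tray [0.5124 0.4158 0.032 ] scene [178.2701 262.7784]
len 0.13587604913087178 yaw 8.450983825063261 wid 0.05421135386558045 corners scene [array([144.8, 250. ]), array([169.9, 235.8]), array([214. , 276.3]), array([187.3, 293.3])]
```

View pics/scenez.png

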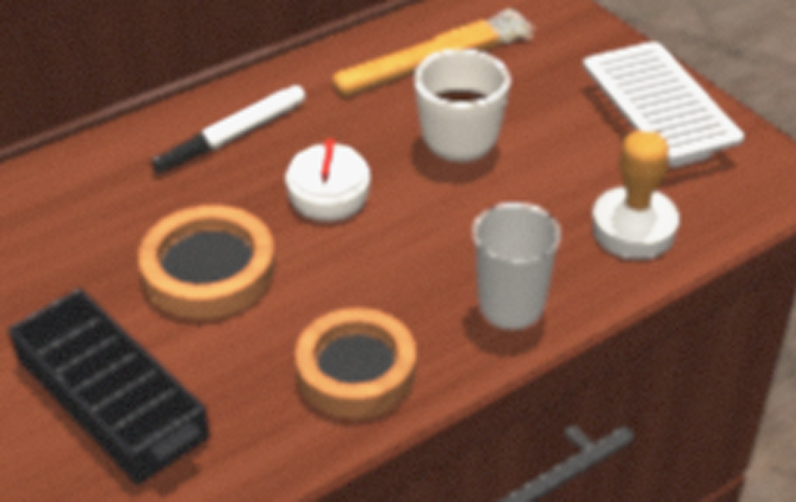

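```bash
cat >> h.py <<'E'
from scipy.spatial.transform import Rotation as Rot
np.set_printoptions(precision=4,suppress=True)
def yaw_now():
    x=Rot.from_quat(read_state()['orientation']).as_matrix()[:,0]; return np.degrees(np.arctan2(x[1],x[0]))
def need(p,yaw=None):
    s=read_state(); R=Rot.from_quat(s['orientation']).as_matrix()
    d=R.T@(np.array(p)-s['tcp_pos'])/.15; y=yaw_now()
    t=0 if yaw is None else -((yaw-y+180)%360-180)/90
    print('tcp',s['tcp_pos'],'yaw',round(y,2),'need',d,'twist',round(t,4),'q6',s['joint_pos'][5].round(2),'f',s['force'].round(1),'w',round(s['grip_width'],4))
E
for i in 1 2 3; do python3 -m creep '[[0.3,-0.275,0,0],[0.6,-0.55,0,0],[0.78,-0.715,0,0],[0.78,-0.715,0,0]]' 1; done
python3 -c "
from h import *
need([.5264,-.0464,.18],-13.3)"
```

```text
t: 0.55
tcp_pos: [0.3285, -0.4743, 0.2306]
orientation: [0.98, 0.199, 0.0, -0.001]
force: [0.2, -0.8, 0.7]
grip_width: 0.0854
finger_force: 0.0
t: 0.95
tcp_pos: [0.3947, -0.3312, 0.2311]
orientation: [0.98, 0.199, 0.0, -0.001]
force: [-0.4, 0.1, 0.4]
grip_width: 0.0856
finger_force: 0.0
t: 1.35
tcp_pos: [0.4613, -0.1878, 0.2313]
orientation: [0.98, 0.199, 0.0, -0.0]
force: [0.9, -0.5, 1.0]
grip_width: 0.0856
finger_force: 0.0
tcp [ 0.4613 -0.1878  0.2313] yaw 22.93 need [ 0.7668 -0.6989  0.3431] twist 0.4025 q6 0.58 f [ 0.9 -0.5  1. ] w 0.0856
```

```bash
python3 -m creep '[[0.3,-0.275,0,0.1],[0.6,-0.55,0,0.2],[0.767,-0.7,0.1,0.3],[0.767,-0.7,0.2,0.4],[0.767,-0.7,0.2,0.4],[0.767,-0.7,0.2,0.4]]' 1
python3 -c "
from h import *
import pickle
c=shot('wrist','w1.png'); pickle.dump(c,open('w1.pkl','wb'))
need([.5264,-.0464,.1],-13.3)
P=np.array([.5264,-.0464,.026]);a=np.radians(-13.33)
for x,y in [(65,33),(65,-33),(-65,-33),(-65,33)]: print(proj(c,P+[1e-3*(x*np.cos(a)-y*np.sin(a)),1e-3*(x*np.sin(a)+y*np.cos(a)),0]))
print(proj(c,read_state()['tcp_pos']))
"
```

```text
t: 1.95
tcp_pos: [0.5258, -0.0499, 0.2003]
orientation: [0.993, -0.116, -0.001, 0.0]
force: [-0.3, -0.5, 0.9]
grip_width: 0.0856
finger_force: 0.0
tcp [ 0.526  -0.0504  0.201 ] yaw -13.25 need [-0.0036 -0.0271  0.6736] twist 0.0006 q6 1.51 f [-0.7 -0.4  0.6] w 0.0852
[244.9695 127.9799]
[307.446  127.9674]
[304.4757 242.2   ]
[248.5134 242.2099]
[281.2131 256.5728]
```

View pics/w1.png

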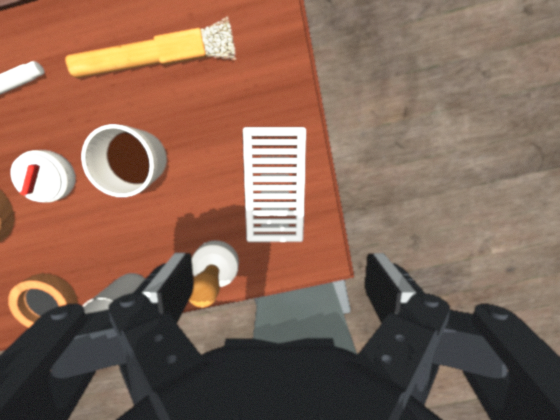

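The grate appears at (244–306, 127–242), which is within about 1 px of my estimate. Descending to grasp it.

```bash
python3 -m creep '[[0,-0.035,0.2,0],[0,-0.035,0.5,0],[0,-0.035,0.8,0],[0,-0.035,0.9,0],[0,-0.035,0.9,0],[0,-0.035,0.9,0]]' 1
python3 -c "
from h import *
need([.5265,-.045,.003],-13.3)
"
```

```text
t: 2.6
tcp_pos: [0.5285, -0.0453, 0.0682]
orientation: [0.993, -0.116, 0.002, 0.0]
force: [0.6, -0.1, 0.2]
grip_width: 0.0853
finger_force: 0.0
tcp [ 0.5285 -0.0453  0.0682] yaw -13.34 need [-0.0149  0.0009  0.4348] twist -0.0004 q6 1.53 f [ 0.6 -0.1  0.2] w 0.0853
```

```bash
python3 -m creep '[[-0.014,0,0.15,0],[-0.014,0,0.3,0],[-0.014,0,0.4,0],[-0.014,0,0.42,0],[-0.014,0,0.42,0],[-0.014,0,0.42,0]]' 1
python3 -m creep '[[0,0,0,0],[0,0,0,0],[0,0,0,0],[0,0,0,0],[0,0,0,0],[0,0,0,0],[0,0,0,0],[0,0,0,0]]' -1
python3 -c "
from h import *
need([.5265,-.045,.003],-13.3)
"
python3 -m creep '[[0,0,-0.1,0],[0,0,-0.2,0],[0,0,-0.4,0],[0,0,-0.7,0],[0,0,-1,0],[0,0,-1,0]]' -1
python3 -c "
from h import *
c=shot('scene','s2.png')
need([.5124,.4158,.2],8.45)
"
```

```text
t: 3.2
tcp_pos: [0.5262, -0.0441, 0.0048]
orientation: [0.993, -0.116, 0.001, 0.0]
force: [0.2, -0.6, -0.2]
grip_width: 0.0853
finger_force: 0.0
t: 4.0
tcp_pos: [0.5261, -0.044, 0.0049]
orientation: [0.993, -0.116, 0.001, 0.0]
force: [-1.4, 0.2, 6.0]
grip_width: 0.0646
finger_force: 66.6
tcp [ 0.5261 -0.044   0.0049] yaw -13.31 need [0.0041 0.0056 0.0127] twist -0.0002 q6 1.53 f [-1.4  0.2  6. ] w 0.0646
t: 4.6
tcp_pos: [0.5297, -0.0449, 0.1624]
orientation: [0.993, -0.116, 0.008, 0.001]
force: [0.3, -1.0, -2.2]
grip_width: 0.0648
finger_force: 68.1
tcp [ 0.5276 -0.0444  0.1586] yaw -13.31 need [-0.802  -2.9622 -0.2852] twist -0.2418 q6 1.53 f [-0.6 -0.  -3.3] w 0.0645
```

View pics/s2.png

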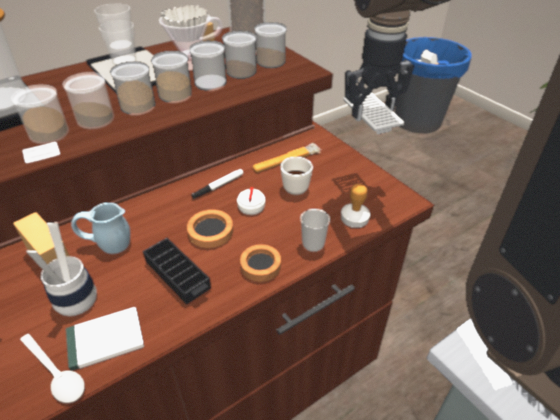

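The grate is gripped and level. Next I'll carry it to just short of the tray and look at the tray with the wrist camera.

```bash
for i in 1 2; do python3 -m creep '[[-0.12,-0.22,-0.07,0],[-0.27,-0.5,-0.07,0],[-0.4,-0.75,-0.07,0],[-0.445,-0.84,-0.07,0]]' -1; done
python3 -m creep '[[-0.12,-0.22,-0.07,-0.06],[-0.27,-0.5,-0.07,-0.12],[-0.4,-0.75,-0.07,-0.18],[-0.445,-0.84,-0.07,-0.24],[-0.445,-0.84,-0.07,-0.24],[-0.445,-0.84,-0.07,-0.24]]' -1
python3 -c "
from h import *
import pickle
c=shot('wrist','w2.png'); pickle.dump(c,open('w2.pkl','wb'))
need([.5124,.4158,.2],8.45)
P=np.array([.5124,.4158,.032]);a=np.radians(8.45)
for x,y in [(68,27),(68,-27),(-68,-27),(-68,27)]: print(proj(c,P+[1e-3*(x*np.cos(a)-y*np.sin(a)),1e-3*(x*np.sin(a)+y*np.cos(a)),0]))
print(proj(c,[.578,.3156,.022]),proj(c,[.4448,.2836,.022]))
"
```

```text
t: 5.05
tcp_pos: [0.486, 0.0971, 0.1619]
orientation: [0.993, -0.115, -0.002, -0.0]
force: [0.8, -0.5, -2.9]
grip_width: 0.0641
finger_force: 68.1
t: 5.45
tcp_pos: [0.4509, 0.2346, 0.173]
orientation: [0.993, -0.115, -0.001, 0.0]
force: [0.3, -0.6, -3.6]
grip_width: 0.0645
finger_force: 68.2
t: 6.05
tcp_pos: [0.4166, 0.3694, 0.1834]
orientation: [0.997, 0.072, -0.001, 0.001]
force: [-0.6, -0.4, -2.7]
grip_width: 0.0648
finger_force: 68.2
tcp [0.4169 0.3691 0.1837] yaw 8.18 need [ 0.674  -0.2174 -0.1103] twist -0.003 q6 1.97 f [ 0.3 -0.1 -3.1] w 0.0644
[212.1727   5.6704]
[273.4634   5.3483]
[274.8103 160.5551]
[221.3394 160.8314]
[361.6299  31.2111] [363.5598 176.305 ]
```

View pics/w2.png

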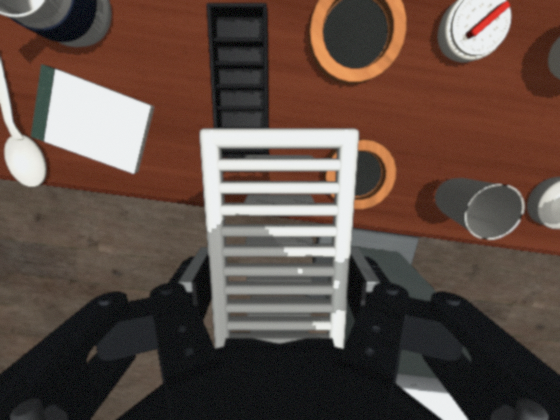

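The tray's far corners are at (208,4) and (267,4), and its right edge near the grate is at about x=269. That's roughly 5 px left of the prediction, while the docks are 3 px left. I'll use the held grate to find the camera bias.

```bash
python3 -c "
from h import *
import pickle
from scipy.optimize import least_squares
c=pickle.load(open('w2.pkl','rb'));s=pickle.load(open('scene0.pkl','rb'))
st=read_state();R=Rot.from_quat(st['orientation']).as_matrix()
for x,y in [(65,33),(65,-33),(-65,33),(-65,-33)]:
    print('grate',proj(c,st['tcp_pos']+R@np.array([x*1e-3,-y*1e-3,-.021])))
obs=[(c,68,27,208,4),(c,68,-27,267,4),(c,-68+8,-27,269,152),(s,68,27,144,251.9),(s,68,-27,167,239),(s,-68,-27,210,277.3)]
def res(p,sel):
    a=p[2];r=[]
    for k,x,y,u,v in sel:
        P=[p[0]+1e-3*(x*np.cos(a)-y*np.sin(a)),p[1]+1e-3*(x*np.sin(a)+y*np.cos(a)),.032]
        d=proj(k,P)-[u,v]; r+=list(d*(.28/289 if k is c else .9/454))
    return np.array(r)*1e3
for sel in (obs[:3],obs[3:],obs):
    o=least_squares(res,[.512,.417,.147],args=(sel,)); print(o.x,np.degrees(o.x[2]),o.fun.round(1))
for n,u,v,su,sv in [('big',358.5,31,209.8,224.4),('small',360.5,174,260.7,260.3)]: print(n,ray(c,u,v,.022),ray(s,su,sv,.022))
"
```

```text
grate [201.1917 133.1109]
grate [363.7799 133.0675]
grate [219.2197 386.9193]
grate [344.1512 386.9201]
[0.5127 0.4211 0.1392] 7.973661428544919 [-1.2  0.   1.1  0.3  0.  -0.3]
[0.5106 0.4216 0.1456] 8.34088128165538 [-3.4 -0.   1.1 -3.   2.3  2.2]
[0.512  0.4213 0.1416] 8.11427177546769 [-1.6  0.9  0.7  1.  -0.1  0.3 -3.5 -1.3  1.  -4.1  1.6  1.2]
big [0.5778 0.3185 0.022 ] [0.5777 0.3181 0.022 ]
small [0.4467 0.2874 0.022 ] [0.4409 0.2874 0.022 ]
```

```bash
python3 -c "
from h import *
need([.512,.4195,.075],8.2)"
```

```text
tcp [0.4169 0.3691 0.1837] yaw 8.18 need [ 0.6764 -0.2435  0.723 ] twist -0.0002 q6 1.97 f [ 0.3 -0.1 -3.1] w 0.0644
```

```bash
python3 -m creep '[[0.3,-0.1,0,0],[0.6,-0.22,0,0],[0.676,-0.243,0.2,0],[0.676,-0.243,0.5,0],[0.676,-0.243,0.72,0],[0.676,-0.243,0.72,0],[0.676,-0.243,0.72,0],[0.676,-0.243,0.72,0]]' -1
python3 -c "
from h import *
need([.512,.4195,.019],8.2)
c=shot('wrist','w3.png');s=shot('scene','s3.png')
a=s['pixels'][200:320,120:280,::-1]
b=cv2.resize(a,(560,420),interpolation=cv2.INTER_CUBIC)
cv2.imwrite('pics/j3.png',cv2.resize(np.vstack([b]),None,fx=1,fy=1))
"
```

```text
t: 6.9
tcp_pos: [0.5143, 0.4213, 0.08]
orientation: [0.997, 0.072, 0.002, -0.001]
force: [-0.5, 0.7, -2.6]
grip_width: 0.0645
finger_force: 68.2
tcp [0.5143 0.4213 0.08  ] yaw 8.22 need [-0.0191  0.0107  0.4066] twist 0.0002 q6 1.96 f [-0.5  0.7 -2.6] w 0.0645
```

View pics/j3.png

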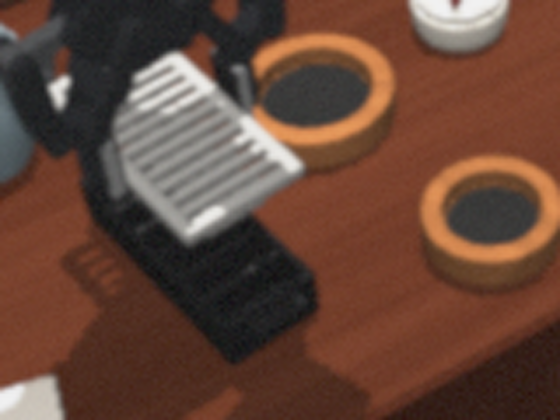

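Over the tray, the grate looks aligned in both directions. Lowering it.

```bash
python3 -m creep '[[-0.01,0.005,0.05,0],[-0.019,0.01,0.1,0],[-0.019,0.01,0.15,0],[-0.019,0.01,0.2,0],[-0.019,0.01,0.22,0],[-0.019,0.01,0.25,0],[-0.019,0.01,0.25,0],[-0.019,0.01,0.25,0]]' -1
python3 -m creep '[[0,0,0.02,0],[0,0,0.04,0],[0,0,0.06,0],[0,0,0.08,0],[0,0,0.1,0],[0,0,0.11,0],[0,0,0.11,0],[0,0,0.11,0]]' -1
python3 -c "
from h import *
need([.512,.4195,.019],8.2)"
```

```text
t: 7.8
tcp_pos: [0.5098, 0.4191, 0.0393]
orientation: [0.997, 0.072, 0.0, -0.0]
force: [-0.5, 0.8, -3.3]
grip_width: 0.0643
finger_force: 68.2
t: 8.6
tcp_pos: [0.5097, 0.419, 0.0228]
orientation: [0.997, 0.072, 0.0, -0.0]
force: [0.5, -0.1, -3.5]
grip_width: 0.064
finger_force: 68.2
tcp [0.5097 0.419  0.0228] yaw 8.28 need [ 0.0155 -0.001   0.0257] twist 0.0009 q6 1.96 f [ 0.5 -0.1 -3.5] w 0.064
```

The fins are past the baffle tops with no contact. Finishing the lowering, then releasing.

```bash
python3 -m creep '[[0.01,0,0.01,0],[0.01,0,0.02,0],[0.01,0,0.027,0],[0.01,0,0.027,0],[0.01,0,0.027,0]]' -1
python3 -m creep '[[0,0,0,0],[0,0,0,0],[0,0,0,0],[0,0,0,0],[0,0,0,0],[0,0,0,0],[0,0,0,0]]' 1
python3 -m creep '[[0,0,-0.1,0],[0,0,-0.3,0],[0,0,-0.6,0],[0,0,-1,0],[0,0,-1,0],[0,0,-1,0]]' 1
python3 -c "
from h import *
import pickle
need([.5928,.0934,.2])
s=shot('scene'); c=shot('wrist'); pickle.dump(c,open('w4.pkl','wb'))
a=cv2.resize(s['pixels'][200:310,120:230,::-1],(400,400),interpolation=cv2.INTER_CUBIC)
b=cv2.resize(c['pixels'][60:340,140:420,::-1],(400,400),interpolation=cv2.INTER_CUBIC)
cv2.imwrite('pics/j4.png',np.hstack([a,b]))
"
```

```text
t: 9.1
tcp_pos: [0.5113, 0.4193, 0.019]
orientation: [0.997, 0.072, 0.0, -0.0]
force: [-0.4, -1.4, -1.6]
grip_width: 0.0641
finger_force: 68.4
t: 9.8
tcp_pos: [0.5112, 0.4192, 0.0188]
orientation: [0.997, 0.072, 0.0, -0.0]
force: [0.3, -0.1, 0.0]
grip_width: 0.0853
finger_force: 0.0
t: 10.4
tcp_pos: [0.513, 0.4204, 0.174]
orientation: [0.997, 0.072, 0.004, -0.002]
force: [0.1, -0.2, -0.1]
grip_width: 0.0852
finger_force: 0.0
tcp [0.513  0.4204 0.174 ] yaw 8.28 need [ 0.2138  2.2333 -0.1789] twist 0 q6 1.96 f [ 0.1 -0.2 -0.1] w 0.0852
```

View pics/j4.png

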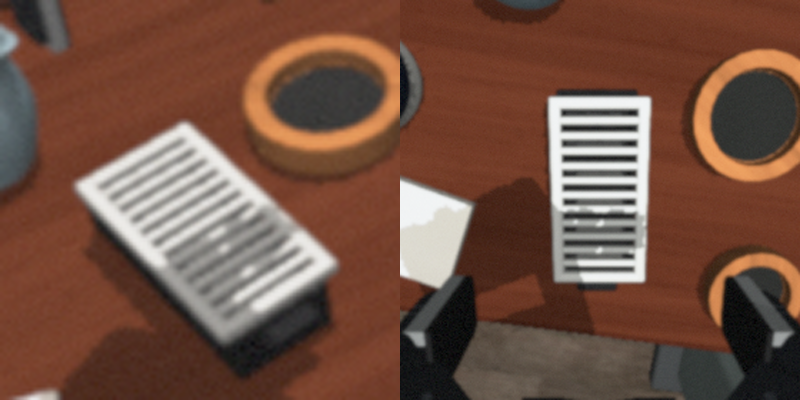

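The grate is seated flat, fins between the baffles, tray showing evenly at both ends. Next is the tasting cup.

```bash
for i in 1 2; do python3 -m creep '[[0,0.3,-0.04,0],[0,0.6,-0.08,0],[0,0.9,-0.1,0],[0,1,-0.1,0]]' 1; done
python3 -m creep '[[0,0.23,0,0],[0,0.23,0,0],[0,0.23,0,0],[0,0.23,0,0]]' 1
python3 -c "
from h import *
import pickle
need([.5928,.0934,.1])
c=shot('wrist','w5.png'); pickle.dump(c,open('w5.pkl','wb'))
for a in range(0,360,90): print(proj(c,[.5928+.034*np.cos(np.radians(a)),.0934+.034*np.sin(np.radians(a)),.062]))
print('dose',proj(c,[.4349,.168,.069]),'tamptop',proj(c,[.444,.0517,.086]),proj(c,[.578,.317,.022]))
"
```

```text
t: 10.9
tcp_pos: [0.5319, 0.2672, 0.1812]
orientation: [0.997, 0.071, -0.002, 0.001]
force: [0.5, 0.0, -0.8]
grip_width: 0.0852
finger_force: 0.0
t: 11.3
tcp_pos: [0.554, 0.1195, 0.1971]
orientation: [0.998, 0.071, -0.001, 0.0]
force: [0.1, 0.8, 0.4]
grip_width: 0.0856
finger_force: 0.0
t: 11.7
tcp_pos: [0.5587, 0.0895, 0.1977]
orientation: [0.997, 0.073, -0.001, -0.0]
force: [-0.8, 0.8, -0.2]
grip_width: 0.0852
finger_force: 0.0
tcp [0.5587 0.0895 0.1977] yaw 8.34 need [0.2302 0.0078 0.6506] twist 0 q6 1.4 f [-0.8  0.8 -0.2] w 0.0852
[286.6178 125.2213]
[245.9267 156.5862]
[276.2138 195.9302]
[316.2314 166.8715]
dose [190.8833 298.9154] tamptop [300.4739 315.2907] [ 73.1123 140.7024]
```

View pics/w5.png

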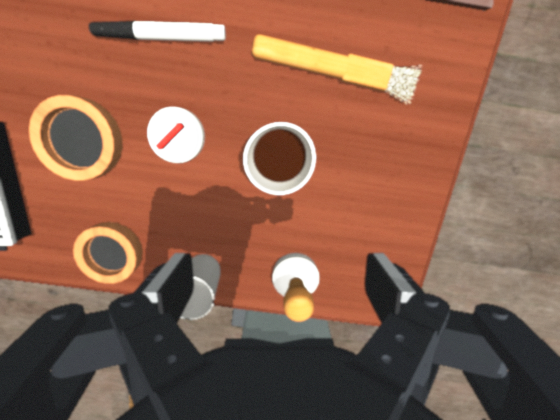

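The cup rim is centred at (279.5,158), matching the estimate within the known bias. Grasping it.

```bash
python3 -m creep '[[0.2,0,0.1,0],[0.232,0.002,0.3,0],[0.232,0.002,0.6,0],[0.232,0.002,0.65,0],[0.232,0.002,0.65,0],[0.232,0.002,0.65,0]]' 1
python3 -c "
from h import *
need([.593,.0942,.027],8.3)"
```

```text
t: 12.35
tcp_pos: [0.5948, 0.0935, 0.1032]
orientation: [0.997, 0.073, 0.001, 0.0]
force: [0.5, -0.6, -0.7]
grip_width: 0.0856
finger_force: 0.0
tcp [0.5948 0.0935 0.1032] yaw 8.32 need [-0.0127 -0.0067  0.5078] twist 0.0003 q6 1.41 f [ 0.5 -0.6 -0.7] w 0.0856
```

```bash
python3 -m creep '[[-0.01,-0.005,0.1,0],[-0.01,-0.005,0.25,0],[-0.01,-0.005,0.4,0],[-0.01,-0.005,0.49,0],[-0.01,-0.005,0.49,0],[-0.01,-0.005,0.49,0]]' 1
python3 -m creep '[[0,0,0,0],[0,0,0,0],[0,0,0,0],[0,0,0,0],[0,0,0,0],[0,0,0,0],[0,0,0,0]]' -1
python3 -m creep '[[0,0,-0.05,0],[0,0,-0.1,0],[0,0,-0.2,0],[0,0,-0.3,0],[0,0,-0.3,0]]' -1
python3 -c "
from h import *
need([.5112,.4192,.19],8.3)
s=shot('scene')
a=cv2.resize(s['pixels'][70:250,180:420,::-1],(640,480),interpolation=cv2.INTER_CUBIC)
cv2.imwrite('pics/s6.png',a)"
```

```text
t: 12.95
tcp_pos: [0.5928, 0.0934, 0.0285]
orientation: [0.997, 0.072, 0.001, 0.0]
force: [-0.3, 0.2, -0.1]
grip_width: 0.0852
finger_force: 0.0
t: 13.65
tcp_pos: [0.5942, 0.0935, 0.0301]
orientation: [0.997, 0.072, 0.002, 0.0]
force: [0.1, 0.7, 5.3]
grip_width: 0.066
finger_force: 67.0
t: 14.15
tcp_pos: [0.5945, 0.0934, 0.0764]
orientation: [0.997, 0.072, 0.003, 0.0]
force: [0.2, 0.5, -1.1]
grip_width: 0.0656
finger_force: 66.9
tcp [0.5945 0.0934 0.0764] yaw 8.28 need [-0.2318 -2.2283 -0.7609] twist -0.0002 q6 1.41 f [ 0.2  0.5 -1.1] w 0.0656
```

View pics/s6.png

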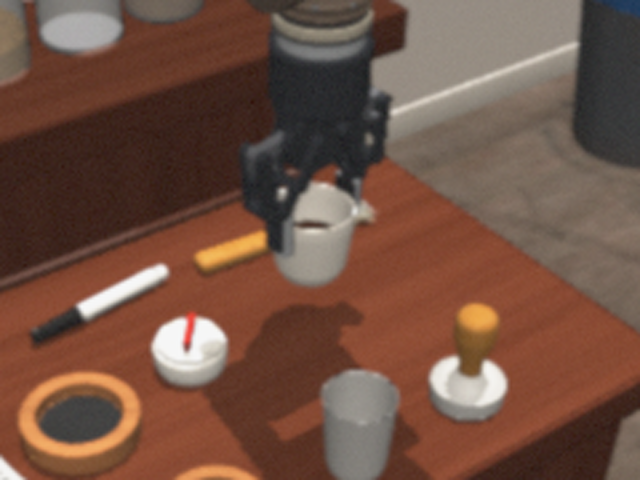

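```bash
python3 -m creep '[[0,0,-0.2,0],[0,0,-0.4,0],[-0.03,-0.2,-0.6,0],[-0.05,-0.45,-0.6,0],[-0.08,-0.7,-0.6,0],[-0.1,-0.95,-0.6,0],[-0.1,-1,-0.6,0]]' -1
python3 -m creep '[[-0.03,-0.25,0,0],[-0.06,-0.5,0,0],[-0.09,-0.75,0,0],[-0.12,-1,0,0],[-0.12,-1,0,0],[-0.12,-1,0,0]]' -1
python3 -c "
from h import *
need([.5112,.4192,.085],8.3)"
```

```text
t: 14.9
tcp_pos: [0.554, 0.2428, 0.1622]
orientation: [0.997, 0.074, -0.001, -0.0]
force: [-0.3, -1.1, -1.5]
grip_width: 0.0661
finger_force: 67.4
t: 15.5
tcp_pos: [0.516, 0.3854, 0.162]
orientation: [0.997, 0.073, -0.0, 0.001]
force: [-1.4, -0.4, -1.5]
grip_width: 0.0657
finger_force: 67.5
tcp [0.516  0.3854 0.162 ] yaw 8.36 need [ 0.0015 -0.228   0.5133] twist 0.0007 q6 1.91 f [-1.4 -0.4 -1.5] w 0.0657
```

```bash
python3 -m creep '[[0,-0.1,0,0],[0,-0.2,0,0],[0,-0.228,0.1,0],[0,-0.228,0.3,0],[0,-0.228,0.45,0],[0,-0.228,0.5,0],[0,-0.228,0.5,0],[0,-0.228,0.5,0]]' -1
python3 -c "
from h import *
need([.5115,.4192,.071],8.3)"
```

```text
t: 16.3
tcp_pos: [0.5121, 0.4196, 0.0885]
orientation: [0.997, 0.072, 0.001, -0.0]
force: [0.4, 0.4, -1.0]
grip_width: 0.0657
finger_force: 67.5
tcp [0.5121 0.4196 0.0885] yaw 8.27 need [-0.0043  0.0023  0.1167] twist -0.0004 q6 1.96 f [ 0.4  0.4 -1. ] w 0.0657
```

```bash
python3 -m creep '[[0,0,0.03,0],[0,0,0.05,0],[0,0,0.07,0],[0,0,0.09,0],[0,0,0.1,0],[0,0,0.1,0],[0,0,0.1,0]]' -1
python3 -m creep '[[0,0,0.005,0],[0,0,0.01,0],[0,0,0.015,0],[0,0,0.015,0]]' -1
python3 -c "
from h import *
need([.5115,.4192,.0705],8.3)"
```

```text
t: 17.0
tcp_pos: [0.5114, 0.4194, 0.0728]
orientation: [0.997, 0.072, 0.0, -0.0]
force: [0.7, -0.6, -1.5]
grip_width: 0.0656
finger_force: 67.5
t: 17.4
tcp_pos: [0.5113, 0.4193, 0.0703]
orientation: [0.997, 0.072, -0.0, 0.0]
force: [0.4, -0.6, -1.1]
grip_width: 0.0659
finger_force: 67.5
tcp [0.5113 0.4193 0.0703] yaw 8.28 need [ 0.0011  0.0012 -0.0011] twist -0.0002 q6 1.96 f [ 0.4 -0.6 -1.1] w 0.0659
```

```bash
python3 -m creep '[[0,0,0.007,0],[0,0,0.007,0],[0,0,0.007,0]]' -1;  python3 -m creep '[[0,0,0.007,0],[0,0,0.007,0],[0,0,0.007,0]]' -1
```

```text
t: 17.7
tcp_pos: [0.5117, 0.4195, 0.0702]
orientation: [0.997, 0.072, 0.0, -0.0]
force: [-0.6, -1.3, 2.2]
grip_width: 0.0662
finger_force: 67.9
t: 18.0
tcp_pos: [0.512, 0.4196, 0.0702]
orientation: [0.997, 0.072, 0.001, -0.0]
force: [-2.5, -1.8, 6.1]
grip_width: 0.0657
finger_force: 68.2
```

Contact. Releasing, backing off and looking.

```bash
python3 -m creep '[[0,0,-0.005,0],[0,0,-0.005,0],[0,0,-0.005,0],[0,0,-0.005,0],[0,0,-0.005,0],[0,0,-0.005,0],[0,0,-0.005,0]]' 1
python3 -m creep '[[0,0,-0.1,0],[0,0,-0.3,0],[0,0,-0.6,0],[0,0,-0.8,0],[0,0,-0.8,0],[0,0,-0.8,0]]' 1
python3 -c "
from h import *
import pickle
need([.4432,.0524,.25])
s=shot('scene'); t=shot('top'); c=shot('wrist'); pickle.dump(c,open('w7.pkl','wb'))
a=cv2.resize(s['pixels'][180:300,110:230,::-1],(400,400),interpolation=cv2.INTER_CUBIC)
b=cv2.resize(c['pixels'][60:340,140:420,::-1],(400,400),interpolation=cv2.INTER_CUBIC)
cv2.imwrite('pics/j7.png',np.hstack([a,b]))
"
```

```text
t: 18.7
tcp_pos: [0.5114, 0.4194, 0.0691]
orientation: [0.997, 0.072, -0.0, -0.0]
force: [-0.3, -0.5, -0.6]
grip_width: 0.0853
finger_force: 0.0
t: 19.3
tcp_pos: [0.512, 0.4197, 0.1914]
orientation: [0.997, 0.072, 0.002, -0.001]
force: [-0.0, 0.2, -1.3]
grip_width: 0.0854
finger_force: 0.0
tcp [0.512  0.4197 0.1914] yaw 8.28 need [-0.8051  2.3569 -0.396 ] twist 0 q6 1.96 f [-0.   0.2 -1.3] w 0.0854
```

View pics/j7.png

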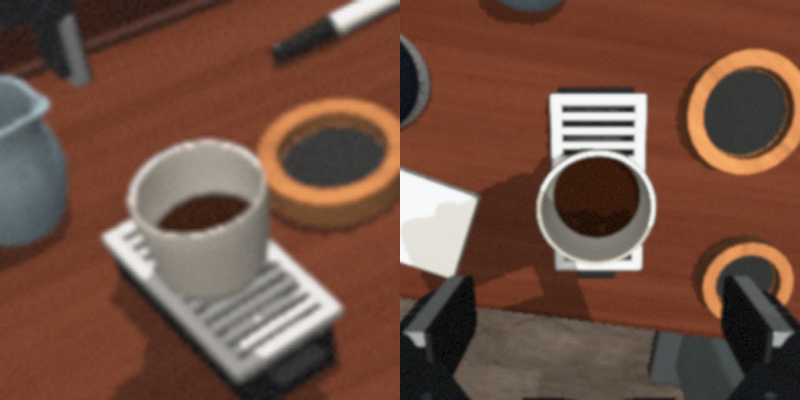

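```bash
python3 -c "
from h import *
import pickle
c=pickle.load(open('w7.pkl','rb'))
W=lambda U,V,z: ray(c,140+(U-400)*.7,60+V*.7,z)
print('rim',W(596,207,.102))
P=[W(*q,.04) for q in [(550,94),(648,94),(641,270),(556,270)]]; print(P,np.mean(P,0))
s=shot('scene')
f=lambda u,v,z: ray(s,110+u*.3,180+v*.3,z)
print('scene rim',f(199,192,.102),'foot',f(206,275,.04),'grate', (f(104,238,.04)+f(342,308,.04))/2)
"
```

```text
rim [0.5155 0.422  0.102 ]
[array([0.5725, 0.4619, 0.04  ]), array([0.582 , 0.3963, 0.04  ]), array([0.454 , 0.3789, 0.04  ]), array([0.4447, 0.443 , 0.04  ])] [0.5133 0.42   0.04  ]
scene rim [0.509  0.4217 0.102 ] foot [0.5123 0.427  0.04  ] grate [0.5098 0.4199 0.04  ]
```

Cup and grate centres agree within about 2 mm, so the cup is good. Next I'll view the tamper with the tool turned about 90°.

```bash
for i in 1 2; do python3 -m creep '[[-0.09,0.3,0,0],[-0.18,0.6,0,0],[-0.27,0.9,0,0],[-0.277,0.947,0,0]]' 0.4; done
python3 -m creep '[[-0.09,0.3,0,-0.09],[-0.18,0.6,0,-0.18],[-0.27,0.9,0,-0.27],[-0.277,0.947,0,-0.36],[-0.277,0.947,0,-0.45],[-0.277,0.947,0,-0.54],[-0.277,0.947,0,-0.63],[-0.277,0.947,0,-0.72],[-0.277,0.947,0,-0.81],[-0.277,0.947,0,-0.908],[-0.277,0.947,0,-0.908],[-0.277,0.947,0,-0.908],[-0.277,0.947,0,-0.908]]' 0.4
python3 -c "
from h import *
import pickle
need([.4432,.0524,.1],90)
c=shot('wrist','w8.png'); pickle.dump(c,open('w8.pkl','wb'))
print('tamptop',proj(c,[.4432,.0524,.086]),'disc',proj(c,[.4432,.0524,.026]),'dose',proj(c,[.4349,.168,.069]))
"
```

```text
t: 19.9
tcp_pos: [0.4889, 0.2691, 0.187]
orientation: [0.998, 0.071, -0.002, 0.001]
force: [0.4, 0.7, -0.3]
grip_width: 0.0596
finger_force: 0.0
t: 20.3
tcp_pos: [0.4692, 0.1234, 0.1882]
orientation: [0.998, 0.07, -0.001, 0.0]
force: [0.4, 0.8, -0.2]
grip_width: 0.06
finger_force: 0.0
t: 21.6
tcp_pos: [0.4495, -0.0199, 0.1889]
orientation: [0.708, 0.706, -0.0, -0.0]
force: [0.0, -1.1, 0.6]
grip_width: 0.0603
finger_force: 0.0
tcp [ 0.4495 -0.0199  0.1889] yaw 89.9 need [ 0.4818 -0.0426  0.593 ] twist -0.0011 q6 -0.27 f [ 0.  -1.1  0.6] w 0.0603
tamptop [271.6234 122.0555] disc [273.0282 122.6696] dose [259.8211 -35.6337]
```

View pics/w8.png

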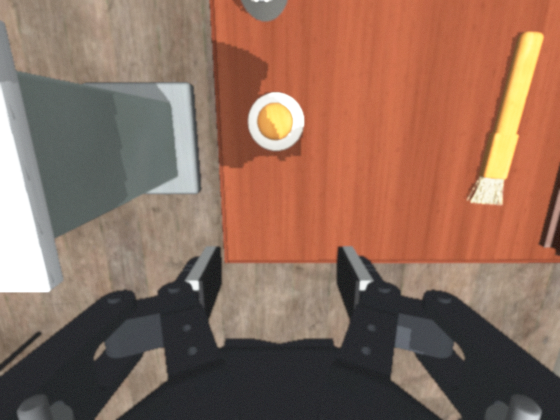

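The tamper disc is at (276,121), with the grip at (275,121). It's upright and about 3 mm to +x of the estimate. Grasping the grip.

```bash
python3 -m creep '[[0.2,-0.01,0,0],[0.4,-0.027,0.1,0],[0.48,-0.027,0.3,0],[0.48,-0.027,0.5,0],[0.48,-0.027,0.7,0],[0.48,-0.027,0.9,0],[0.48,-0.027,0.96,0],[0.48,-0.027,0.96,0],[0.48,-0.027,0.96,0]]' 0.4
python3 -m creep '[[0.48,0,0,0],[0,0,0,0]]' - >/dev/null 2>&1 <<<'' && true; true
```

```text
t: 22.55
tcp_pos: [0.4465, 0.0516, 0.0464]
orientation: [0.707, 0.707, 0.001, 0.001]
force: [0.4, 0.3, 0.1]
grip_width: 0.0597
finger_force: 0.0
```

I sent an unneeded second move there by mistake, an out-and-back shift along tool x. I'll check that nothing was disturbed.

```bash
python3 -c "
from h import *
need([.4455,.0520,.044],90)
c=shot('wrist'); s=shot('scene')
a=cv2.resize(s['pixels'][140:260,270:410,::-1],(467,400),interpolation=cv2.INTER_CUBIC)
b=cv2.resize(c['pixels'][:,:,::-1],(333,250))
b=np.vstack([b,np.zeros((150,333,3),np.uint8)])
cv2.imwrite('pics/j9.png',np.hstack([a,b]))"
```

```text
tcp [0.4453 0.0678 0.0474] yaw 91.76 need [-0.1051 -0.0023  0.0224] twist 0.0195 q6 -0.11 f [ 1.7 -1.2 -0.3] w 0.0598
```

View pics/j9.png

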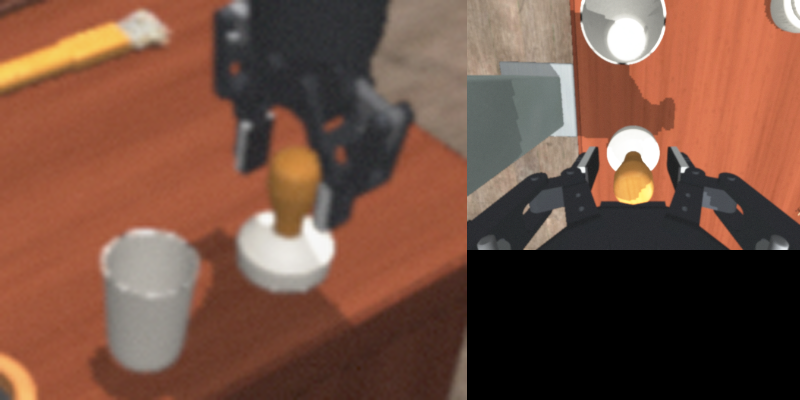

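Nothing was touched. The tamper still stands between the fingers and the dosing cup is undisturbed. I'll settle, then close.

```bash
python3 -m creep '[[0,0,0,0],[0,0,0,0],[0,0,0,0],[0,0,0,0]]' 0.4
python3 -c "
from h import *
need([.4455,.0520,.044],90)"
```

```text
t: 23.25
tcp_pos: [0.4455, 0.051, 0.0454]
orientation: [0.708, 0.706, 0.0, 0.0]
force: [-0.3, 0.0, 0.1]
grip_width: 0.0599
finger_force: 0.0
tcp [0.4455 0.051  0.0454] yaw 89.88 need [ 0.0067 -0.0002  0.009 ] twist -0.0013 q6 -0.11 f [-0.3  0.   0.1] w 0.0599
```

```bash
python3 -m creep '[[0.005,0,0.005,0],[0.005,0,0.005,0],[0.005,0,0.005,0],[0.005,0,0.005,0],[0.005,0,0.005,0],[0.005,0,0.005,0],[0.005,0,0.005,0],[0.005,0,0.005,0],[0.005,0,0.005,0]]' -1
python3 -c "
from h import *
need([.4455,.0520,.044],90)"
python3 -m creep '[[0,0,-0.1,0],[0,0,-0.3,0],[0,0,-0.6,0],[0,0,-0.8,0],[0,0,-0.8,0],[0,0,-0.8,0]]' -1
python3 -c "
from h import *
need([.5775,.317,.17],90)
c=shot('wrist'); s=shot('scene')
a=cv2.resize(s['pixels'][60:260,250:440,::-1],(380,400),interpolation=cv2.INTER_CUBIC)
b=cv2.resize(c['pixels'][:,:,::-1],(400,300))
b=np.vstack([b,np.zeros((100,400,3),np.uint8)])
cv2.imwrite('pics/j10.png',np.hstack([a,b]))"
```

```text
t: 24.15
tcp_pos: [0.4456, 0.0524, 0.0446]
orientation: [0.707, 0.707, 0.0, 0.0]
force: [0.4, -0.7, 1.0]
grip_width: 0.03
finger_force: 59.2
tcp [0.4456 0.0524 0.0446] yaw 90.0 need [-0.0029 -0.0007  0.0039] twist -0.0 q6 -0.11 f [ 0.4 -0.7  1. ] w 0.03
t: 24.75
tcp_pos: [0.4441, 0.0527, 0.1627]
orientation: [0.707, 0.707, -0.001, -0.001]
force: [-0.5, -0.1, -5.2]
grip_width: 0.0301
finger_force: 60.4
tcp [0.4441 0.0527 0.1627] yaw 90.0 need [ 1.7619  0.8891 -0.0498] twist -0.0 q6 -0.11 f [-0.5 -0.1 -5.2] w 0.0301
```

View pics/j10.png

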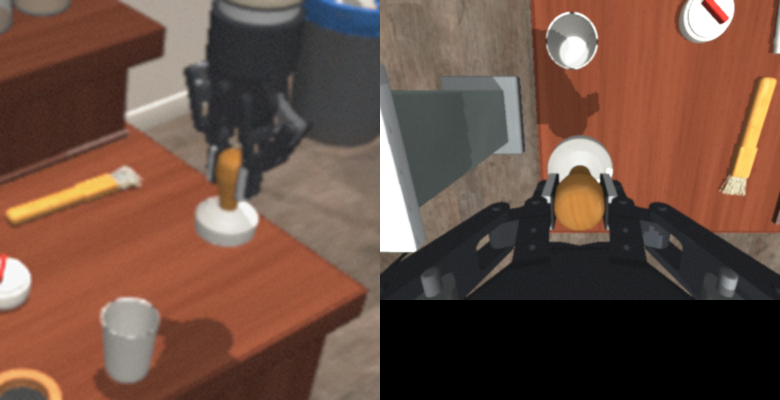

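The tamper hangs upright, held centrally. I've now viewed 15 pictures, one over the limit of 14, so I'll open no more and measure numerically from here. Next I'll refine the docks by fitting their colour outlines in the stored views.

```bash
cat >> h.py <<'E'
def hullc(pts):
    h=cv2.convexHull(np.array(pts,np.float32)); m=cv2.moments(h); return np.array([m['m10']/m['m00'],m['m01']/m['m00']]),m['m00']
def fitdock(c,x,y,R):
    """outline of the orange block near (x,y) matched to a cylinder R x 22 mm"""
    from scipy.optimize import least_squares
    hsv=cv2.cvtColor(c['pixels'],cv2.COLOR_RGB2HSV)
    m=cv2.inRange(hsv,(10,120,120),(24,255,255))
    th=np.linspace(0,2*np.pi,60)
    def model(x,y): return [proj(c,[x+R*np.cos(t),y+R*np.sin(t),z]) for t in th for z in (0,.022)]
    n,l=cv2.connectedComponents(m); p,a=hullc(model(x,y)); best=None
    for k in range(1,n):
        pts=np.argwhere(l==k)[:,::-1]
        if len(pts)<60: continue
        q,b=hullc(pts)
        if np.hypot(*(q-p))<25 and (best is None or b>best[1]): best=(q,b)
    if best is None: return None
    o=least_squares(lambda v:hullc(model(*v))[0]-best[0],[x,y],diff_step=1e-3)
    return o.x.round(4), round(best[1]/a,3)
E
python3 -c "
from h import *
import pickle
for n in ['top0','scene0','w2','w4','w5','w7']:
    c=pickle.load(open(n+'.pkl','rb')); print(n,fitdock(c,.5775,.317,.045),fitdock(c,.445,.286,.0375))
"
```

```text
top0 (array([0.5801, 0.3174]), 1.024) (array([0.4459, 0.2846]), 1.051)
scene0 (array([0.5811, 0.3179]), 0.981) (array([0.4478, 0.2845]), 0.926)
w2 (array([0.5724, 0.3172]), 0.771) (array([0.4467, 0.2711]), 0.542)
w4 (array([0.5789, 0.3173]), 0.967) (array([0.4468, 0.2844]), 0.724)
w5 (array([0.5796, 0.3212]), 0.972) (array([0.4447, 0.2885]), 0.958)
w7 (array([0.579 , 0.3175]), 0.975) (array([0.4458, 0.2845]), 0.775)
```

```bash
python3 -m creep '[[0.25,0.18,0,0],[0.45,0.33,0,0],[0.61,0.45,0,0],[0.61,0.45,0,0]]' -1
python3 -m creep '[[0.25,0.18,0,0],[0.45,0.33,0,0],[0.61,0.45,0,0],[0.61,0.45,0,0],[0.61,0.45,0,0]]' -1
python3 -c "
from h import *
c=shot('wrist'); import pickle; pickle.dump(c,open('w11.pkl','wb'))
print(fitdock(c,.579,.3178,.045),fitdock(c,.4455,.2855,.0375))
need([.579,.3178,.09],90)"
```

```text
t: 25.25
tcp_pos: [0.513, 0.1462, 0.1614]
orientation: [0.706, 0.708, -0.001, -0.002]
force: [0.0, -1.0, -4.4]
grip_width: 0.03
finger_force: 60.9
t: 25.75
tcp_pos: [0.5787, 0.235, 0.1611]
orientation: [0.707, 0.707, -0.003, -0.001]
force: [-0.1, -0.7, -5.7]
grip_width: 0.0298
finger_force: 61.2
(array([0.5791, 0.3192]), 1.02) (array([0.4439, 0.2872]), 0.959)
tcp [0.5786 0.2346 0.1616] yaw 90.0 need [0.5558 0.0052 0.4763] twist -0.0 q6 0.22 f [-0.7 -0.2 -4.4] w 0.0299
```

```bash
python3 -m creep '[[0.2,0,0,0],[0.45,0.003,0,0],[0.558,0.004,0.1,0],[0.558,0.004,0.3,0],[0.558,0.004,0.47,0],[0.558,0.004,0.47,0],[0.558,0.004,0.47,0],[0.558,0.004,0.47,0]]' -1
python3 -c "
from h import *
need([.579,.318,.0555],90)"
```

```text
t: 26.6
tcp_pos: [0.5822, 0.319, 0.096]
orientation: [0.707, 0.707, 0.001, 0.001]
force: [0.2, 0.4, -3.4]
grip_width: 0.03
finger_force: 61.2
tcp [0.5822 0.319  0.096 ] yaw 89.95 need [-0.0066 -0.022   0.2701] twist -0.0006 q6 0.35 f [ 0.2  0.4 -3.4] w 0.03
```

```bash
python3 -m creep '[[0,0,0.03,0],[0,0,0.06,0],[0,0,0.09,0],[0,0,0.1,0],[0,0,0.1,0],[0,0,0.1,0],[0,0,0.1,0]]' -1
python3 -c "
from h import *
need([.579,.318,.0555],90)"
```

```text
t: 27.3
tcp_pos: [0.5811, 0.3193, 0.0791]
orientation: [0.707, 0.707, 0.0, 0.0]
force: [0.2, 0.6, -4.9]
grip_width: 0.0299
finger_force: 61.2
tcp [0.5811 0.3193 0.0791] yaw 90.0 need [-0.0087 -0.0143  0.1575] twist 0.0 q6 0.35 f [ 0.2  0.6 -4.9] w 0.0299
```

```bash
python3 -m creep '[[-0.005,-0.01,0.02,0],[-0.007,-0.012,0.04,0],[-0.007,-0.012,0.06,0],[-0.007,-0.012,0.08,0],[-0.007,-0.012,0.1,0],[-0.007,-0.012,0.1,0],[-0.007,-0.012,0.1,0]]' -1
python3 -m creep '[[0,0,0.015,0],[0,0,0.03,0],[0,0,0.04,0],[0,0,0.04,0],[0,0,0.04,0]]' -1
python3 -c "
from h import *
need([.579,.318,.0550],90)"
```

```text
t: 28.0
tcp_pos: [0.5791, 0.3181, 0.0638]
orientation: [0.707, 0.707, -0.0, -0.0]
force: [0.1, 1.1, -4.4]
grip_width: 0.0299
finger_force: 61.2
t: 28.5
tcp_pos: [0.5792, 0.3181, 0.0579]
orientation: [0.707, 0.707, -0.0, -0.0]
force: [-0.5, -0.8, -4.9]
grip_width: 0.0299
finger_force: 61.2
tcp [0.5792 0.3181 0.0579] yaw 90.0 need [-0.0007 -0.001   0.019 ] twist -0.0 q6 0.35 f [-0.5 -0.8 -4.9] w 0.0299
```

The disc is inside the well with no contact. Setting it down and releasing.

```bash
python3 -m creep '[[0,0,0.01,0],[0,0,0.018,0],[0,0,0.023,0],[0,0,0.023,0],[0,0,0.023,0]]' -1
python3 -m creep '[[0,0,0,0],[0,0,0,0],[0,0,0,0],[0,0,0,0],[0,0,0,0],[0,0,0,0]]' 0.4
python3 -m creep '[[0,0,-0.1,0],[0,0,-0.3,0],[0,0,-0.6,0],[0,0,-0.9,0],[0,0,-0.9,0],[0,0,-0.9,0]]' 1
python3 -c "
from h import *
need([.4349,.165,.2],90)"
```

```text
t: 29.0
tcp_pos: [0.5793, 0.3181, 0.0549]
orientation: [0.707, 0.707, 0.0, 0.0]
force: [-0.7, -0.6, -1.5]
grip_width: 0.03
finger_force: 61.4
t: 29.6
tcp_pos: [0.5792, 0.3182, 0.0546]
orientation: [0.707, 0.707, 0.0, 0.0]
force: [-0.5, -0.5, -0.0]
grip_width: 0.0598
finger_force: 0.0
t: 30.2
tcp_pos: [0.5803, 0.3186, 0.193]
orientation: [0.707, 0.707, 0.003, 0.001]
force: [-0.9, 0.9, -0.3]
grip_width: 0.0853
finger_force: 0.0
tcp [0.5803 0.3186 0.193 ] yaw 90.0 need [-1.0239 -0.9694 -0.0534] twist 0.0 q6 0.35 f [-0.9  0.9 -0.3] w 0.0853
```

```bash
for i in 1 2; do python3 -m creep '[[-0.25,-0.15,0,0],[-0.5,-0.29,0,0],[-0.78,-0.45,0,0],[-0.78,-0.45,0,0],[-0.78,-0.45,0,0]]' 1; done
python3 - <<'E'
from h import *
from scipy.optimize import least_squares
c=shot('wrist','w12.png')
hsv=cv2.cvtColor(c['pixels'],cv2.COLOR_RGB2HSV)
m=(hsv[:,:,1]<70).astype(np.uint8)
m=cv2.morphologyEx(m,cv2.MORPH_OPEN,np.ones((3,3)))
th=np.linspace(0,2*np.pi,60)
def model(x,y): return [proj(c,[x+r*np.cos(t),y+r*np.sin(t),z]) for t in th for r,z in ((.020,0),(.027,.069))]
p,a=hullc(model(.4349,.166)); print('pred',p,a)
n,l,st,ce=cv2.connectedComponentsWithStats(m)
for k in range(1,n):
    if st[k,4]<200: continue
    pts=np.argwhere(l==k)[:,::-1]; q,b=hullc(pts); 
    if np.hypot(*(q-p))<70:
        o=least_squares(lambda v:hullc(model(*v))[0]-q,[.4349,.166],diff_step=1e-3)
        print(st[k],q,b,b/a,o.x)
need([.4349,.166,.1],90)
E
```

```text
t: 30.7
tcp_pos: [0.5104, 0.2003, 0.1881]
orientation: [0.708, 0.707, -0.001, -0.001]
force: [0.5, 0.5, 0.4]
grip_width: 0.0852
finger_force: 0.0
t: 31.2
tcp_pos: [0.4448, 0.0842, 0.1897]
orientation: [0.708, 0.707, 0.001, 0.0]
force: [0.6, 0.9, 0.2]
grip_width: 0.0853
finger_force: 0.0
pred [267.7685 109.834 ] 3223.387586908473
[ 237   71   63   67 3372] [268.234  104.1413] 3339.5 1.036021858979388 [0.4354 0.1706]
tcp [0.4451 0.0847 0.1899] yaw 90.0 need [ 0.5418 -0.0687  0.5993] twist 0.0 q6 -0.04 f [ 0.8 -0.1 -0.4] w 0.0852
```

The frustum fit puts the dosing cup at (0.4354, 0.169). Grasping it.

```bash
python3 -m creep '[[0.25,-0.03,0,0],[0.5,-0.06,0,0],[0.562,-0.064,0.2,0],[0.562,-0.064,0.45,0],[0.562,-0.064,0.5,0],[0.562,-0.064,0.5,0],[0.562,-0.064,0.5,0]]' 1
python3 -c "
from h import *
need([.4355,.169,.034],90)"
```

```text
t: 31.95
tcp_pos: [0.436, 0.169, 0.1159]
orientation: [0.707, 0.707, 0.001, 0.001]
force: [-0.0, -0.2, 0.3]
grip_width: 0.0856
finger_force: 0.0
tcp [0.436  0.169  0.1159] yaw 90.03 need [-0.0003 -0.0041  0.5459] twist 0.0003 q6 0.15 f [-0.  -0.2  0.3] w 0.0856
```

```bash
python3 -m creep '[[0,-0.003,0.12,0],[0,-0.003,0.25,0],[0,-0.003,0.4,0],[0,-0.003,0.5,0],[0,-0.003,0.54,0],[0,-0.003,0.54,0],[0,-0.003,0.54,0]]' 1
python3 -m creep '[[0,0,0,0],[0,0,0,0],[0,0,0,0],[0,0,0,0],[0,0,0,0],[0,0,0,0],[0,0,0,0],[0,0,0,0]]' -1
python3 -m creep '[[0,0,-0.1,0],[0,0,-0.3,0],[0,0,-0.5,0],[0,0,-0.7,0],[0,0,-0.7,0],[0,0,-0.7,0]]' -1
python3 - <<'E'
from h import *
need([.4455,.2855,.14],90)
s=shot('scene'); 
cv2.imwrite('pics/s13.png',s['pixels'][:,:,::-1])
t=read_state()['tcp_pos']; print(proj(s,[t[0],t[1],t[2]]))
E
```

```text
t: 32.65
tcp_pos: [0.4356, 0.1686, 0.035]
orientation: [0.707, 0.707, 0.001, 0.001]
force: [-1.0, 0.3, 0.1]
grip_width: 0.0854
finger_force: 0.0
t: 33.45
tcp_pos: [0.4352, 0.1687, 0.0347]
orientation: [0.707, 0.707, 0.001, 0.001]
force: [-0.7, 0.0, 6.3]
grip_width: 0.0507
finger_force: 61.7
t: 34.05
tcp_pos: [0.434, 0.1684, 0.1384]
orientation: [0.707, 0.707, 0.0, 0.0]
force: [-0.8, -0.3, -1.1]
grip_width: 0.051
finger_force: 62.6
tcp [0.434  0.1684 0.1384] yaw 90.0 need [ 0.7806  0.0769 -0.0108] twist -0.0 q6 0.15 f [-0.8 -0.3 -1.1] w 0.051
[318.2734 189.9512]
```

```bash
python3 - <<'E'
from h import *
c=shot('wrist'); print(fitdock(c,.4455,.2855,.0375), fitdock(c,.579,.318,.045))
c=shot('top'); print(fitdock(c,.4455,.2855,.0375))
E
python3 -m creep '[[0.25,0.03,0,0],[0.5,0.06,0,0],[0.76,0.073,0,0],[0.78,0.073,0,0],[0.78,0.073,0.2,0],[0.78,0.073,0.3,0],[0.78,0.073,0.3,0],[0.78,0.073,0.3,0],[0.78,0.073,0.3,0]]' -1
python3 -c "
from h import *
need([.4450,.2855,.046],90)"
```

```text
(array([0.4455, 0.2866]), 1.006) (array([0.5862, 0.3071]), 0.627)
(array([0.4453, 0.2907]), 0.869)
t: 35.1
tcp_pos: [0.4458, 0.2853, 0.0944]
orientation: [0.707, 0.707, 0.001, 0.0]
force: [-0.2, -0.4, -0.4]
grip_width: 0.0505
finger_force: 62.6
tcp [0.4458 0.2853 0.0944] yaw 89.96 need [ 0.0011 -0.0058  0.3224] twist -0.0005 q6 0.38 f [-0.2 -0.4 -0.4] w 0.0505
```

The dock fit gives (0.4455, 0.2866), or y ≈ 0.2852 after the bias, so the gripper is over it. Lowering.

```bash
python3 -m creep '[[0,-0.002,0.05,0],[0,-0.002,0.1,0],[0,-0.002,0.15,0],[0,-0.002,0.2,0],[0,-0.002,0.24,0],[0,-0.002,0.27,0],[0,-0.002,0.3,0],[0,-0.002,0.3,0],[0,-0.002,0.3,0]]' -1
python3 -c "
from h import *
need([.4453,.2853,.0447],90)"
```

```text
t: 36.0
tcp_pos: [0.4448, 0.2855, 0.0485]
orientation: [0.707, 0.707, 0.0, -0.0]
force: [-0.0, 0.3, -0.2]
grip_width: 0.0506
finger_force: 62.6
tcp [0.4448 0.2855 0.0485] yaw 90.0 need [-0.0013  0.003   0.0254] twist -0.0 q6 0.38 f [-0.   0.3 -0.2] w 0.0506
```

```bash
python3 -m creep '[[0,0,0.01,0],[0,0,0.02,0],[0,0,0.026,0],[0,0,0.026,0],[0,0,0.026,0]]' -1
python3 -m creep '[[0,0,0.007,0],[0,0,0.007,0],[0,0,0.007,0]]' -1
```

```text
t: 36.5
tcp_pos: [0.4449, 0.2855, 0.0448]
orientation: [0.707, 0.707, 0.0, 0.0]
force: [-0.1, 0.1, 0.7]
grip_width: 0.0508
finger_force: 62.7
t: 36.8
tcp_pos: [0.445, 0.2856, 0.0447]
orientation: [0.707, 0.707, -0.0, -0.0]
force: [-2.3, -0.8, 6.4]
grip_width: 0.0506
finger_force: 63.0
```

Contact at the expected floor height. Releasing, lifting and verifying numerically.

```bash
python3 -m creep '[[0,0,-0.005,0],[0,0,-0.005,0],[0,0,-0.005,0],[0,0,-0.005,0],[0,0,-0.005,0],[0,0,-0.005,0]]' 1
python3 -m creep '[[0,0,-0.1,0],[0,0,-0.3,0],[0,0,-0.6,0],[0,0,-1,0],[0,0,-1,0],[0,0,-1,0]]' 1
python3 -m creep '[[-0.3,0,0,0],[-0.6,0,0,0],[-0.8,0,0,0],[-0.8,0,0,0],[-0.8,0,0,0],[-0.8,0,0,0]]' 1
python3 - <<'E'
from h import *
from scipy.optimize import least_squares
c=shot('wrist','w14.png'); s=shot('scene','s14.png'); t=shot('top','t14.png')
th=np.linspace(0,2*np.pi,60)
items={'dose':(.445,.2855,[(.020,.01),(.027,.079)]),'cup':(.512,.42,[(.026,.04),(.034,.102)]),'timer':(.597,.207,[(.029,0),(.029,.022)])}
for nm,cam in (('wrist',c),('scene',s),('top',t)):
    hsv=cv2.cvtColor(cam['pixels'],cv2.COLOR_RGB2HSV)
    m=cv2.morphologyEx((hsv[:,:,1]<75).astype(np.uint8),cv2.MORPH_OPEN,np.ones((3,3)))
    n,l,st,_=cv2.connectedComponentsWithStats(m)
    for k,(x,y,rz) in items.items():
        mod=lambda x,y:[proj(cam,[x+r*np.cos(q),y+r*np.sin(q),z]) for q in th for r,z in rz]
        p,a=hullc(mod(x,y))
        for i in range(1,n):
            if st[i,4]<150: continue
            q,b=hullc(np.argwhere(l==i)[:,::-1])
            if np.hypot(*(q-p))<12 and .6<b/a<1.5: print(nm,k,'pred',p.round(1),'seen',q.round(1),'area',round(b/a,2))
need([.445,.2855,.2])
E
```

```text
t: 37.4
tcp_pos: [0.4447, 0.2854, 0.0442]
orientation: [0.707, 0.707, -0.0, -0.0]
force: [0.0, 0.1, -1.2]
grip_width: 0.0855
finger_force: 0.0
t: 38.0
tcp_pos: [0.4466, 0.2862, 0.1986]
orientation: [0.707, 0.707, 0.004, 0.002]
force: [-0.3, -0.2, -0.2]
grip_width: 0.0849
finger_force: 0.0
t: 38.6
tcp_pos: [0.4442, 0.166, 0.1933]
orientation: [0.707, 0.707, -0.001, -0.001]
force: [-0.3, -0.0, 0.6]
grip_width: 0.0857
finger_force: 0.0
wrist dose pred [280.7  60.1] seen [281.2  58.3] area 1.04
wrist timer pred [419.  151.6] seen [422.7 149.1] area 0.97
scene dose pred [259.9 247.2] seen [259.3 247. ] area 0.99
scene timer pred [252.3 202.5] seen [250.8 201.3] area 0.98
tcp [0.4445 0.1663 0.1939] yaw 90.09 need [ 0.7946  0.0045 -0.0407] twist 0 q6 0.14 f [-0.5  0.  -0.3] w 0.0856
```

The dosing cup outline fits its seated pose in two views, and the timer hasn't moved. Handing in.

```bash
python3 -c "
from h import *
print(robot.finish_job())"
```

```text
the job is handed in; nothing more can be done
None
```

I handed the job in at about 39 s with the grate home, the tasting cup on it, the tamper and dosing cup in their docks and the timer left alone; no verdict came back, the tamper's seating was judged by release height only, I viewed 15 pictures (limit 14), and one mistaken out-and-back move touched nothing.

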